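# Load a tube under the spring hold-down of a tacking jig

### The arm

A 6-joint arm with a two-finger parallel gripper is mounted at the origin on the work surface. World frame = base frame: x ahead of the robot, y to its left, z up, the work surface at z = 0. Lengths are in m, angles in degrees, forces in N, time in s.
With the tool pointing down it reaches from about 0.4 to 0.825 m from the base axis. Payload 7 kg.
Tool frame: the origin (TCP) lies at the very end of the fingers, on their centre line; the grasp point (between the pads) lies 19 mm behind it; x points along the fingers, z is the direction in which the jaws open and shut, and the axes are right-handed (so a half turn about x gives the same grasp; the last joint's range is limited). The gripper opens to 88 mm and grips with 3 to 60 N. Pads are 19 mm wide; open, the fingers measure 130 mm over their backs; the gripper's body (78 mm by 193 mm) begins 47 mm behind the grasp point.
Start: joints at [91.736, 20.546, 0.682, 0, -70.136, -16.507], TCP at [0.172, 0.653, 0.227] pointing down, gripper open.
Joint ranges: [-176.03, 176.03], [-82.01, 121.73], [-58.28, 71.71], [-173.87, 95.51], [-174.79, -0.11], [-173.66, 173.66]. Speed limits (degrees/s): [136.94, 136.94, 172.46, 180, 180, 180].

### API

Orientations are given as [roll, pitch, yaw] about the fixed x, y, z axes, in that order (R = Rz(yaw) Ry(pitch) Rx(roll)).
In Python, from plant import sensors, cams, workorder gives the robot as it stands. The module is installed in compiled form; this text tells all that it offers.
- The arm moves only by the shell command python3 -m handwheel 'ROWS' [OPENING] [FORCE]. ROWS is JSON, one flat list of numbers, 4 for each row, row after row: the shift along the tool's x, y, z in cm, then the turn about the tool's x in degrees. A call has exactly 10 rows; each row is the pose to reach, as a shift and turn from the pose commanded when the call began, along the tool's axes at that moment; what a row does not reach only later rows make up. A row lasts 1/8 s, in which the tool goes at most 62.5 mm and 10.7 degrees, less where a joint would pass 70% of its speed; a pose out of reach is approached as far as the arm can. A call with a gripper value outside its range is refused whole. OPENING is the finger opening in cm, from 0 to 8.76, set as the call begins (- or left out, the last holds). The fingers move at their own pace and stop on an object; FORCE is the grip in N (left out, the last holds). Time passes only in rows, so rows that repeat a pose let the fingers close, or fill a call up. It gives the time, the measured TCP pose, the force and the opening at its end, in the units of the state.
- sensors.get_state(): the state, without advancing time (a new reading comes with each control period).
- cams.capture(name): name is "side" or "top"; returns a dict with "image" (420x560x3 uint8, red, green, blue), "fov_y" (degrees; the focal length in pixels is half the picture's height over the tangent of half this angle, whatever the lens; pixels are square), "cx", "cy" (the principal point, pixels), "xyz" and "rotation" of the camera in the world. Camera axes: x right, y down, z forward; pixel columns grow to the right and rows downward; lengths in m; the calibration is good to about 2 mm. A picture is of the moment at which its call begins. There is no depth.
- workorder.close_job(): hands the job in, once; it reports no verdict.
The state is a dict: "time_s": time; "joints": joint angles; "qd": joint speeds; "joint_torque": joint torques, N m; "tcp_pos": TCP position; "eef_rot": TCP orientation; "contact_force": force on the tool from outside, world axes, zero at the start; "moment": the same for the moment, N m; "gripper_width": finger opening in m.
Only numpy, scipy, OpenCV 4.12 (cv2) and the standard library are available. Lean on these libraries where they do the work, as an engineer would, in place of code of your own. Each camera call takes 0.05 s, during which the arm holds its last target.

### The job

With one fingertip, press the yellow paddle down and hold it so that the spring-closed red flap stays open, and with the other fingertip push the square tube by its orange end cap along the lane, under the flap, until its far end is fully home against the blue stop. Keep the paddle down until the tube is home, then let go so that the flap closes onto the tube and holds it, and move clear. Do not lift the tube off the table, and leave the tape measure, the steel collar and the wrench where they are.

Things in the scene. Friction and masses are not known exactly. Their poses are not given: they have to be found in the camera images.
- jig: Fixed jig; its place and yaw (within 20 degrees) vary. Origin on the table, on the lane's centre line; x along the lane to the blue stop, y left to the yellow paddle, z up. The tube slides on the table between dark rails 12 mm high, inner faces at y = +/-21.5 mm, outer at -51.5 and +31.5, x -180 to 105 mm. The red flap roofs the lane only from x = 35 to 85 mm.
- flap (a joint): Turn of the rocker (red flap and yellow paddle, one piece), rad. 0 = closed by its spring, blocking the lane; 0.255 = flap resting on the tube; 0.44 = level, flap underside 50 mm above the table; 0.52 = hard stop. The tube passes freely above 0.32. Pressing the paddle down opens it: 2 to 5 N at first, 5 to 10 N open (least at the outer edge). It shuts when let go.
- paddle (a point): Centre of the yellow paddle's top; moves with it. Flat plate, 195 mm along the lane (jig x -165 to 30 mm), 57 mm wide. Level (joint 0.44): jig y 38 to 95 mm, top 20 mm above the table. Closed: slopes up 25 degrees away from the lane, top about 20 (inner edge) to 45 mm (outer edge) high. Press anywhere along it; a fingertip can slide along it while pressing.
- flap_edge (a point): Middle of the red flap's free edge (underside), jig x = 60 mm; closed, it hangs across the lane about 21 mm above the table. Flap and paddle turn about a steel rod 8 mm thick along jig x from -165 to 100 mm, at jig y = 36 mm, 22 mm above the table, between two bearing blocks 30 mm high at x = -172 and 106 mm.
- stop (a point): Centre of the blue stop's face, at jig (100, 0, 20) mm; axes as the jig's; the stop is 38 mm high. The tube's far end must come here.
- tube_rear (a point): Centre of the flat rear face (orange cap, on the robot's side) of the square tube, 20 mm above the table; x along the tube away from the cap, z up. Aluminium tube 40 mm wide, 40 high, 100 long, 0.2 to 0.4 kg; starts in the lane in front of the flap. Push the cap above the rails, 15 to 40 mm high.
- tube_nose (a point): Centre of the tube's far, open end (bright metal), 100 mm from the rear face, 20 mm above the table; axes as at tube_rear.
- tape: Bystander: red tape measure, 65 x 42 x 62 mm high, loose, to the left of the jig; origin at the centre of its underside.
- collar: Bystander: thin steel collar, 76 mm across, 30 mm high, loose, to the right of the jig; origin at the centre of its underside.
- spanner: Bystander: dark steel wrench, 170 mm long, lying flat to the right of the jig; origin about its middle.
There are look-alikes about, which are no part of the job. Of the things shaped like the part that bears tube_rear, the aluminium one is meant.

How it is judged:
By the outcome, as a careful person would: the job done as asked, in the order asked, and still so for the second after the job is handed in, with the robot touching nothing.
It also fails if it takes over 38 s, if anything falls off the work surface, if the arm or the gripper's body presses on something with over 40 N, if the wrist force passes 120 N, or if a joint passes its speed limit or range.

## Working session

There is one attempt and no reset: what is moved stays moved. The work goes in short steps, Python scripts to look and compute and a shell command to move; the robot and the scene stay as the last step left them, time stands still between calls to the robot, and variables do not carry over. Pictures are saved under pics/ and viewed, and the job is handed in when it is done.

```bash
mkdir -p pics; ls
python3 - <<'E'
from plant import sensors,cams
import cv2
for n in("side","top"):
    c=cams.capture(n); cv2.imwrite(f"pics/{n}0.png",c["image"][:,:,::-1])
    print(n,c["fov_y"],c["cx"],c["cy"],c["xyz"],c["rotation"])
s=sensors.get_state()
for k in s: print(k,s[k])
E
```

```text
pics
side 55.37810659326761 278.49241603328454 218.73533310880106 [0.12690222 0.52033557 0.45549828] [-122.65963864   -0.48300443 -139.82322972]
top 52.83059599727581 284.1603498791558 210.55175489592824 [0.45981131 0.04255107 0.99971698] [-174.47883102   -0.44929706  -88.53209948]
time_s 0.1
joints [ 9.17381732e+01  2.05864167e+01  6.40203338e-01 -1.74858561e-02
 -7.01364009e+01 -1.65067137e+01]
qd [-0.01083775 -0.11391097  0.17190819  0.15146843  0.04124014  0.02869772]
joint_torque [-9.81662524e-04 -5.84165955e+01  2.93752903e+01  7.01545671e+00
  1.01550415e-02 -6.05076070e-05]
tcp_pos [0.17198565 0.65227636 0.22573646]
eef_rot [  5.25420492  89.91576555 -99.52028884]
contact_force [ 0.40235038 -0.68699886 -1.00275661]
moment [ 0.00628214 -0.02889276 -0.00014629]
gripper_width 0.08732199378993244
```

View pics/side0.png

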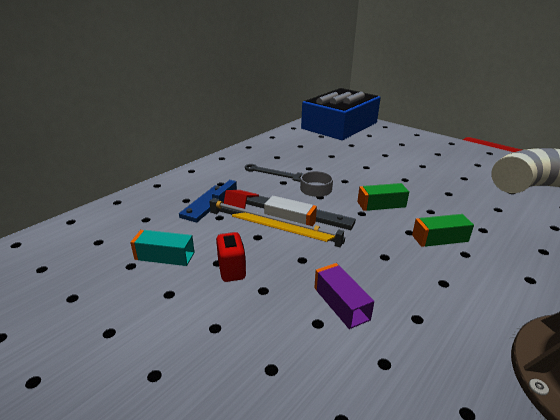

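View pics/top0.png

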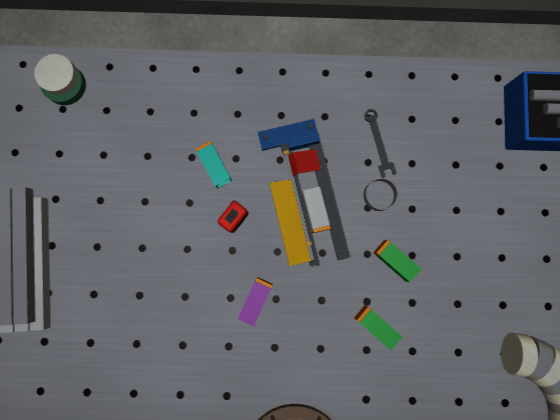

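The top view shows five look-alikes: the aluminium/grey tube in the lane at (315,208), with its orange cap at (321,229). The others are teal (213,165), purple (255,301), green (398,261) and green (378,327). The aluminium one is in the lane between the rails, so it's the one to push. The side view has it at (290,210). I'll check it in close crops and build the calibration helpers.

```bash
cat > h.py <<'E'
import numpy as np,cv2
from scipy.spatial.transform import Rotation as R
from plant import sensors,cams
def cap(n): 
    c=cams.capture(n); c["f"]=210/np.tan(np.radians(c["fov_y"])/2); c["R"]=R.from_euler('xyz',c["rotation"],degrees=True).as_matrix(); return c
def proj(c,p):
    q=(np.atleast_2d(p)-c["xyz"])@c["R"]; return np.c_[c["cx"]+c["f"]*q[:,0]/q[:,2],c["cy"]+c["f"]*q[:,1]/q[:,2]]
def ray(c,uv):
    uv=np.atleast_2d(uv).astype(float); d=np.c_[(uv[:,0]-c["cx"])/c["f"],(uv[:,1]-c["cy"])/c["f"],np.ones(len(uv))]; return d@c["R"].T
def onz(c,uv,z):
    d=ray(c,uv); return c["xyz"]+d*((z-c["xyz"][2])/d[:,2])[:,None]
E
python3 - <<'E'
from h import *
t=cap("top");s=cap("side")
for c in (t,s):
    print(proj(c,[[0,0,0],[0.172,.653,.227],[0.6,0,0],[.6,.2,0]]).round(1).tolist())
print(onz(t,[[321,229],[315,208],[302,163],[290,135],[285,150],[345,258],[299,263]],0.03).round(3))
print(onz(s,[[290,210],[315,215]],0.03).round(3))
a=cv2.resize(t["image"][100:290,190:440,::-1],None,fx=3.1,fy=3.1,interpolation=cv2.INTER_CUBIC)
cv2.imwrite("pics/tc.png",a)
a=cv2.resize(s["image"][150:290,130:380,::-1],None,fx=3.1,fy=3.1,interpolation=cv2.INTER_CUBIC)
cv2.imwrite("pics/sc.png",a)
E
```

```text
[[294.3, 457.2], [-73.0, 408.0], [300.2, 192.9], [216.3, 190.6]]
[[612.6, 387.2], [-509.8, 1708.6], [264.3, 220.7], [188.8, 267.1]]
[[ 0.513 -0.048  0.03 ]
 [ 0.562 -0.034  0.03 ]
 [ 0.666 -0.001  0.03 ]
 [ 0.732  0.028  0.03 ]
 [ 0.696  0.039  0.03 ]
 [ 0.449 -0.104  0.03 ]
 [ 0.435  0.     0.03 ]]
[[ 0.556 -0.03   0.03 ]
 [ 0.506 -0.048  0.03 ]]
```

View pics/tc.png

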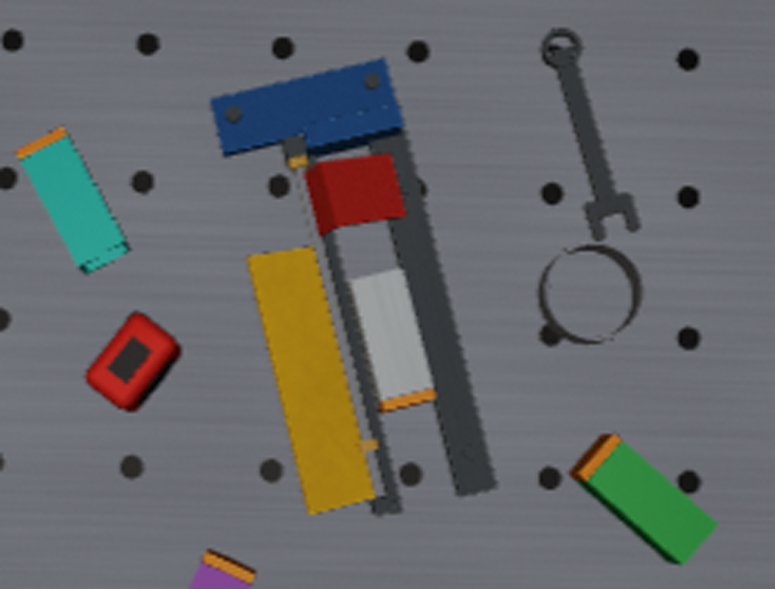

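View pics/sc.png

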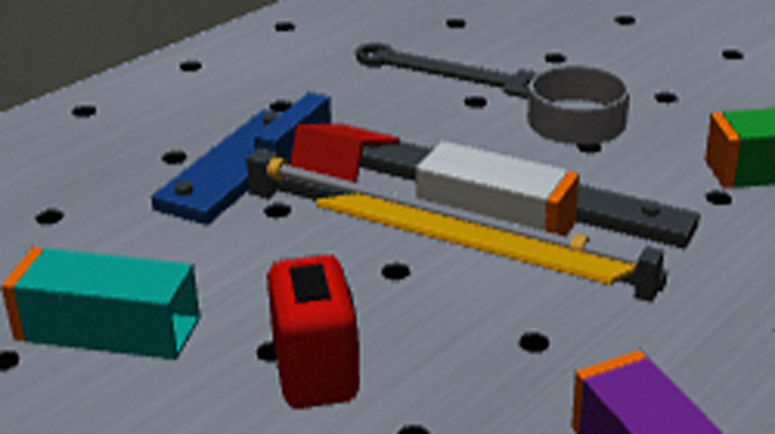

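The crops confirm it: a light-grey aluminium tube with an orange cap on the robot's side, lying in the lane in front of the red flap. Next I measure the jig frame, the tube and the paddle.

```bash
cat > meas.py <<'E'
from h import *
t=cap("top");s=cap("side")
def mask(c,lo,hi,box):
    m=cv2.inRange(cv2.cvtColor(c["image"],cv2.COLOR_RGB2HSV),np.array(lo),np.array(hi)); k=np.zeros_like(m); x0,y0,x1,y1=box; k[y0:y1,x0:x1]=m[y0:y1,x0:x1]
    n,l,st,ce=cv2.connectedComponentsWithStats(k); i=1+np.argmax(st[1:,4]); return ((l==i)*255).astype(np.uint8)
def rect(m):
    cs,_=cv2.findContours(m,cv2.RETR_EXTERNAL,cv2.CHAIN_APPROX_NONE); return cv2.boxPoints(cv2.minAreaRect(max(cs,key=cv2.contourArea)))
def wr(name,c,m,z):
    b=rect(m); p=onz(c,b,z)[:,:2]; e=p[1]-p[0],p[2]-p[1]
    L=max(e,key=np.linalg.norm); a=(np.degrees(np.arctan2(L[1],L[0]))+90)%180-90
    print(name,m.sum()//255,b.round(1).tolist(),p.round(3).tolist(),"c",p.mean(0).round(4),"sz",[round(np.linalg.norm(v)*1e3,1) for v in e],"ang",a.round(2)); return p
wr("paddle",t,mask(t,(18,120,80),(30,255,255),(260,170,320,275)),.032)
wr("white",t,mask(t,(0,0,130),(180,40,255),(290,170,340,235)),.04)
wr("cap",t,mask(t,(8,140,90),(18,255,255),(305,215,340,240)),.04)
wr("flap",t,mask(t,(0,150,60),(6,255,255),(280,140,330,180)),.035)
wr("blue",t,mask(t,(100,120,40),(125,255,255),(250,110,330,158)),.02)
wr("rail",t,mask(t,(0,0,20),(180,110,80),(300,140,355,265)),.012)
m=mask(s,(5,140,90),(18,255,255),(300,195,325,232)); b=rect(m); print("sidecap",b.round(1).tolist())
E
python3 meas.py
```

```text
paddle 1899 [[268.3999938964844, 182.60000610351562], [294.5, 176.10000610351562], [315.29998779296875, 259.20001220703125], [289.20001220703125, 265.70001220703125]] [[0.617, 0.075], [0.634, 0.015], [0.444, -0.036], [0.428, 0.023]] c [0.531  0.0193] sz [np.float64(62.4), np.float64(197.0)] ang 15.22
white 685 [[302.5, 189.89999389648438], [319.1000061035156, 185.60000610351562], [329.20001220703125, 224.10000610351562], [312.6000061035156, 228.5]] [[0.601, -0.003], [0.612, -0.041], [0.524, -0.066], [0.513, -0.028]] c [ 0.5629 -0.0347] sz [np.float64(39.6), np.float64(91.5)] ang 15.65
cap 62 [[311.79998779296875, 229.3000030517578], [329.6000061035156, 225.1999969482422], [330.29998779296875, 228.5], [312.6000061035156, 232.60000610351562]] [[0.512, -0.027], [0.522, -0.067], [0.515, -0.069], [0.504, -0.028]] c [ 0.5132 -0.0476] sz [np.float64(41.5), np.float64(7.7)] ang -75.54
flap 602 [[287.70001220703125, 153.1999969482422], [315.3999938964844, 146.89999389648438], [320.5, 169.0], [292.70001220703125, 175.3000030517578]] [[0.687, 0.033], [0.704, -0.032], [0.652, -0.044], [0.636, 0.02]] c [ 0.6697 -0.0059] sz [np.float64(66.3), np.float64(53.3)] ang -75.41
blue 1170 [[257.70001220703125, 131.60000610351562], [314.3999938964844, 118.30000305175781], [319.70001220703125, 140.89999389648438], [263.0, 154.1999969482422]] [[0.741, 0.105], [0.777, -0.029], [0.723, -0.043], [0.687, 0.091]] c [0.7318 0.031 ] sz [np.float64(138.6), np.float64(56.3)] ang -74.85
rail 1322 [[307.5, 143.89999389648438], [322.0, 140.1999969482422], [351.6000061035156, 256.6000061035156], [337.1000061035156, 260.29998779296875]] [[0.716, -0.014], [0.726, -0.049], [0.452, -0.122], [0.443, -0.089]] c [ 0.5844 -0.0685] sz [np.float64(35.8), np.float64(284.0)] ang 15.02
sidecap [[305.8999938964844, 214.1999969482422], [313.3999938964844, 204.10000610351562], [316.20001220703125, 206.10000610351562], [308.6000061035156, 216.1999969482422]]
```

```bash
cat > go.py <<'E'
from h import *
O=np.array([.6111,-.0235]);yaw=np.radians(15.1);u=np.array([np.cos(yaw),np.sin(yaw)]);v=np.array([-u[1],u[0]])
def jig(p): d=np.asarray(p)[:2]-O; return np.array([d@u,d@v])*1e3
def world(x,y,z): return np.r_[O+u*x/1e3+v*y/1e3,z/1e3]
def tool(): 
    s=sensors.get_state(); return s,np.array(s["tcp_pos"]),R.from_euler('xyz',s["eef_rot"],degrees=True).as_matrix()
def rel(x,y,z):
    s,p,M=tool(); return (M.T@(world(x,y,z)-p)*100).round(2)
E
python3 - <<'E'
from go import *
s,p,M=tool(); print(s["time_s"],p,jig(p)); print(M.round(3)); 
print(rel(-128,40.5,100), rel(-128,40.5,227))
zt=M[:,2];yt=M[:,1]
for w in (v,-v):
    w3=np.r_[w,0]; print("turn about x",np.degrees(np.arctan2(-(w3@yt),w3@zt)))
E
```

```text
0.3 [0.17208243 0.65251544 0.22623756] [-247.75437931  767.04046002]
[[-0.     0.967 -0.255]
 [-0.001 -0.255 -0.967]
 [-1.     0.     0.001]]
[12.66 46.57 57.03] [-4.000e-02  4.657e+01  5.704e+01]
turn about x 150.1288334339345
turn about x -29.871166566065508
```

```bash
python3 -m handwheel '[0,3.5,4.28,-3, 0,7,8.56,-6, 0,10.5,12.84,-9, 0,14,17.12,-12, 0,17.5,21.4,-15, 0,21,25.68,-18, 0,24.5,29.96,-21, 0,28,34.24,-24, 0,31.5,38.5,-27, 0,35,42.8,-29.9]' 6.0 30
python3 - <<'E'
from go import *
s,p,M=tool(); print(s["time_s"],p,jig(p),s["joints"].round(1) if hasattr(s["joints"],"round") else s["joints"]); print((M.T@np.r_[v,0]).round(4)); print(rel(-128,40.5,100))
E
```

```text
time_s: 1.55
tcp_pos: [0.4018, 0.148, 0.227]
eef_rot: [116.9, 89.9, 42.1]
contact_force: [0.5, 0.4, 0.8]
gripper_width: 0.0598
1.55 [0.40184697 0.14799005 0.22702388] [-157.35414008  220.08031017] [ 46.8  -3.7 -28.4   0.  -65.2  58.4]
[ 6.0e-04  2.8e-03 -1.0e+00]
[12.7   2.87 17.97]
```

```bash
python3 -m handwheel '[0,1,5,0, 0,2,10,0, 0,2.6,15,0, 0,2.87,17.97,0, 4,2.87,17.97,0, 8,2.87,17.97,0, 11,2.87,17.97,0, 13.5,2.87,17.97,0, 14.5,2.87,17.97,0, 14.5,2.87,17.97,0]'
cat > look.py <<'E'
from go import *
import sys
s,p,M=tool(); print(s["time_s"],p,jig(p)); print((M.T@np.r_[v,0]).round(4),(M.T@[0,0,1]).round(4)); print("dx,dy,dz to (-128,40.5,22)",rel(-128,40.5,22))
t=cap("top");c=cap("side");k=sys.argv[1]
cv2.imwrite(f"pics/t{k}.png",cv2.resize(t["image"][90:290,190:440,::-1],None,fx=3,fy=3,interpolation=cv2.INTER_CUBIC))
cv2.imwrite(f"pics/s{k}.png",cv2.resize(c["image"][120:290,130:390,::-1],None,fx=3,fy=3,interpolation=cv2.INTER_CUBIC))
E
python3 look.py 1
```

```text
time_s: 2.8
tcp_pos: [0.476, -0.0165, 0.0815]
eef_rot: [-74.6, 90.0, -149.5]
contact_force: [0.1, 0.5, 0.8]
gripper_width: 0.0601
2.8 [ 0.47595071 -0.01649435  0.08147302] [-128.6579401    41.97076644]
[-2.e-04  6.e-04 -1.e+00] [-1.e+00 -8.e-04  2.e-04]
dx,dy,dz to (-128,40.5,22) [5.95 0.07 0.15]
```

View pics/s1.png

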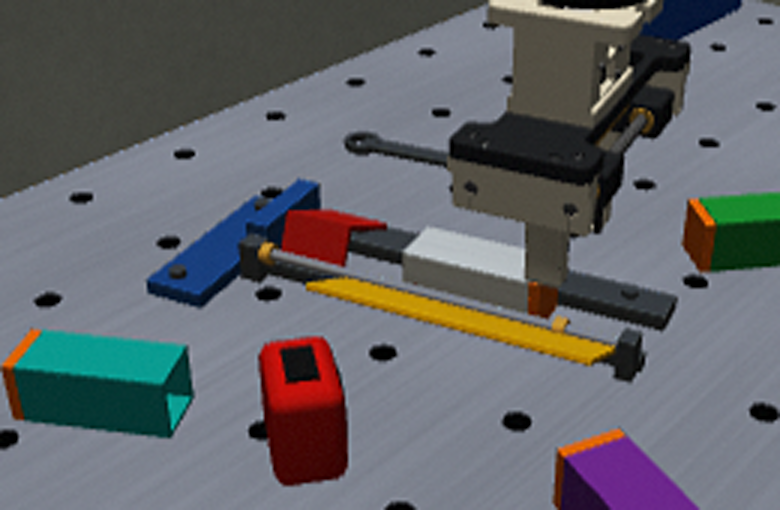

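View pics/t1.png

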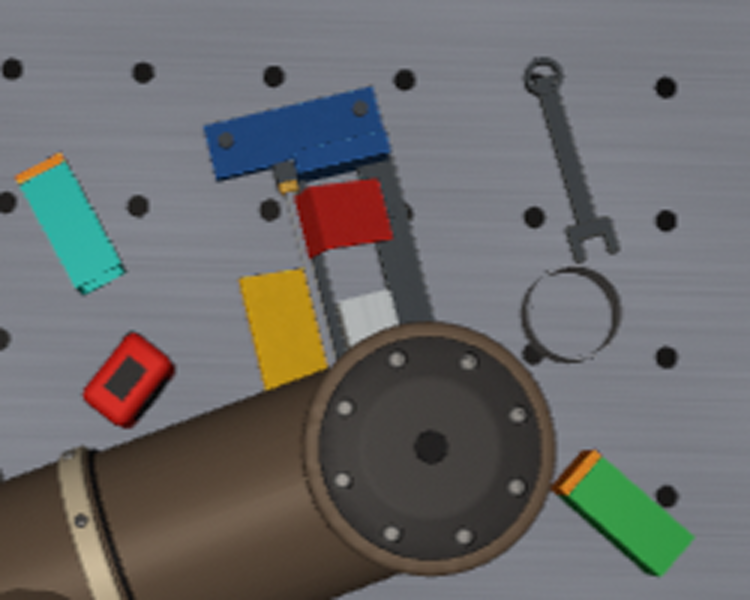

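The side view shows the tube at (465,265) and a finger hanging near the cap at (545,250), with the paddle still closed. The second finger is hidden, so I'll project the expected tips to check.

Run:
```python
from go import *
c=cap("side"); s,p,M=tool(); j=jig(p)
for n,y in (("left in",30),("left out",51),("right in",-30),("right out",-51),("tcp",0)):
  for dx in(-9.5,9.5):
    q=proj(c,world(j[0]+dx,j[1]+y,p[2]*1e3))[0]; print(n,dx,((q-[130,120])*3).round())
im=cv2.resize(c["image"][60:250,220:400,::-1],None,fx=3.1,fy=3.1,interpolation=cv2.INTER_CUBIC); cv2.imwrite("pics/s2.png",im)
```

```text
left in -9.5 [566. 276.]
left in 9.5 [536. 269.]
left out -9.5 [554. 294.]
left out 9.5 [523. 286.]
right in -9.5 [599. 231.]
right in 9.5 [571. 225.]
right out -9.5 [610. 217.]
right out 9.5 [582. 211.]
tcp -9.5 [583. 253.]
tcp 9.5 [554. 246.]
```

View pics/s2.png

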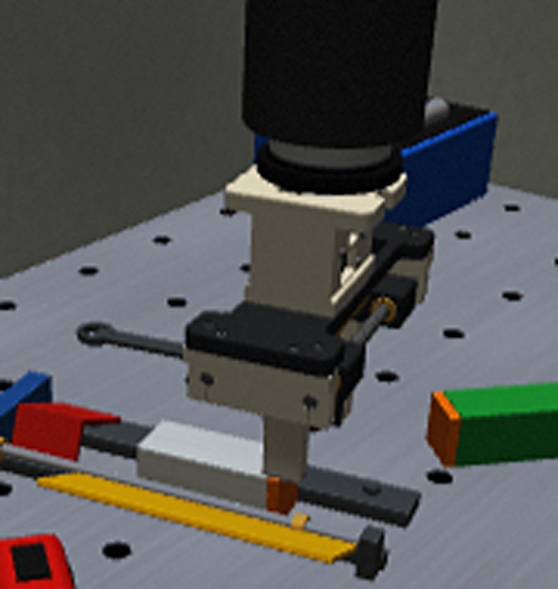

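The visible left tip agrees with its predicted pixels, and the fingertips look thinner than at their backs. I'll widen to 7 cm, which puts the right finger near the lane's centre and the left near the paddle's outer half. Then I press to z = 20 mm.

```bash
python3 -m handwheel '[0,0.07,0.15,0, 1,0.07,0.15,0, 2.2,0.07,0.15,0, 3.2,0.07,0.15,0, 4,0.07,0.15,0, 4.7,0.07,0.15,0, 5.3,0.07,0.15,0, 5.8,0.07,0.15,0, 6.15,0.07,0.15,0, 6.15,0.07,0.15,0]' 7.0; python3 look.py 3
```

```text
time_s: 4.2
tcp_pos: [0.4774, -0.0174, 0.0201]
eef_rot: [101.1, 90.0, 26.3]
contact_force: [-1.5, 4.6, 6.4]
gripper_width: 0.07
4.2 [ 0.47738425 -0.01742679  0.02009232] [-127.51679885   40.69707432]
[ 1.e-04  7.e-04 -1.e+00] [-1.e+00  5.e-04 -1.e-04]
dx,dy,dz to (-128,40.5,22) [-0.19 -0.05  0.02]
```

View pics/s3.png

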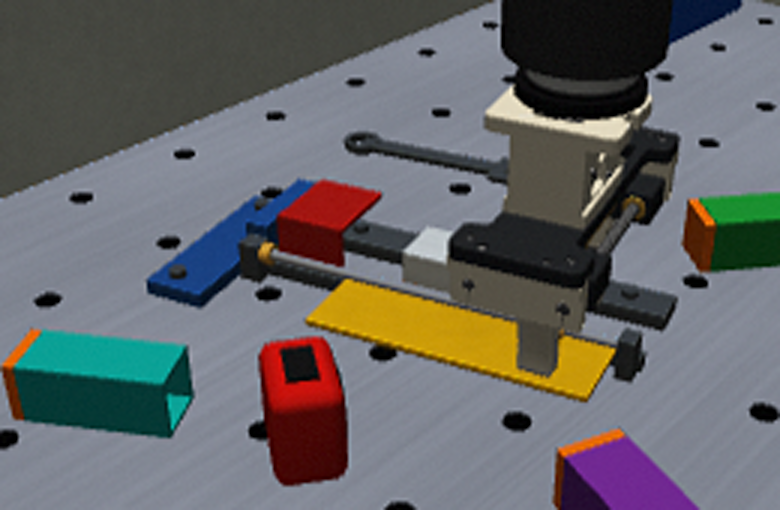

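The side view shows the paddle pressed level at (540,370) and the red flap up and level at (330,210), with 6.4 N upward. Now I push along +tool y.

```bash
python3 -m handwheel '[0,0.6,0,0, 0,1.2,0,0, 0,1.8,0,0, 0,2.5,0,0, 0,3.3,0,0, 0,4.2,0,0, 0,5.1,0,0, 0,6,0,0, 0,6.8,0,0, 0,7.4,0,0]'; python3 look.py 4
```

```text
time_s: 5.55
tcp_pos: [0.5457, 0.0002, 0.0195]
eef_rot: [-85.0, 89.7, -159.9]
contact_force: [-7.9, -2.2, 9.2]
gripper_width: 0.0697
5.55 [5.45713959e-01 1.69176106e-04 1.95074011e-02] [-56.96250593  39.88530021]
[-5.e-04 -3.e-04 -1.e+00] [-1.0e+00 -5.9e-03  5.0e-04]
dx,dy,dz to (-128,40.5,22) [-0.21 -7.11 -0.06]
```

View pics/s4.png

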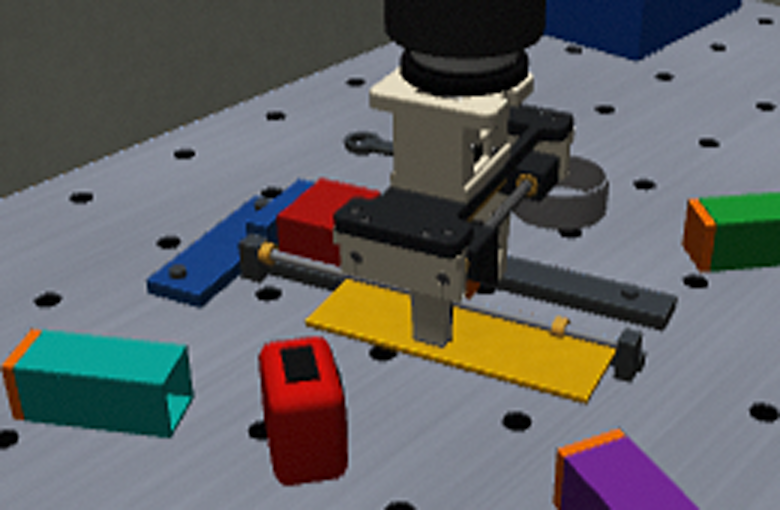

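View pics/t4.png

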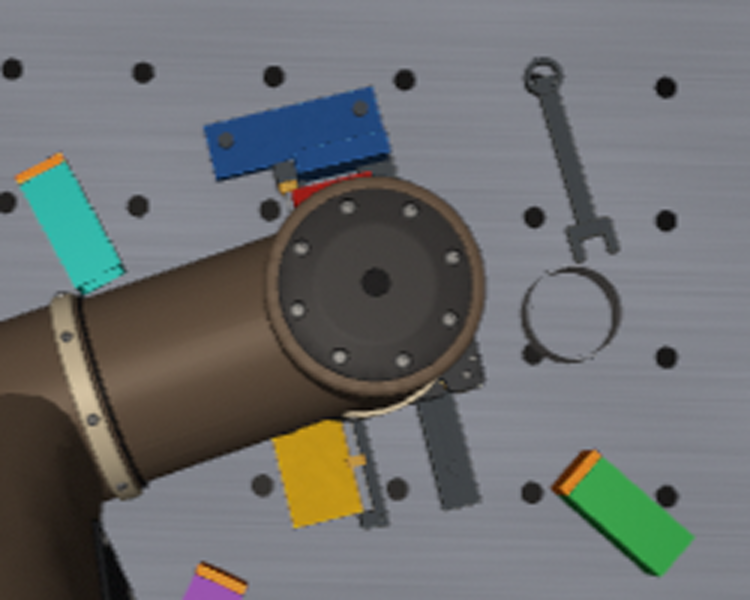

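The side view shows the paddle still level, the flap open, and the finger pushing the orange cap at (475,285), which has moved forward. I continue, slower near the end.

```bash
python3 -m handwheel '[0,0.6,0,0, 0,1.2,0,0, 0,1.8,0,0, 0,2.3,0,0, 0,2.8,0,0, 0,3.2,0,0, 0,3.5,0,0, 0,3.8,0,0, 0,4.0,0,0, 0,4.1,0,0]'; python3 look.py 5
```

```text
time_s: 6.9
tcp_pos: [0.5853, 0.0109, 0.0195]
eef_rot: [-85.4, 89.7, -160.3]
contact_force: [-6.9, -1.8, 7.8]
gripper_width: 0.0701
6.9 [0.58531207 0.01092241 0.01950816] [-15.93034694  39.95176608]
[-4.e-04 -2.e-04 -1.e+00] [-1.0e+00 -5.6e-03  4.0e-04]
dx,dy,dz to (-128,40.5,22) [ -0.19 -11.21  -0.05]
```

View pics/s5.png

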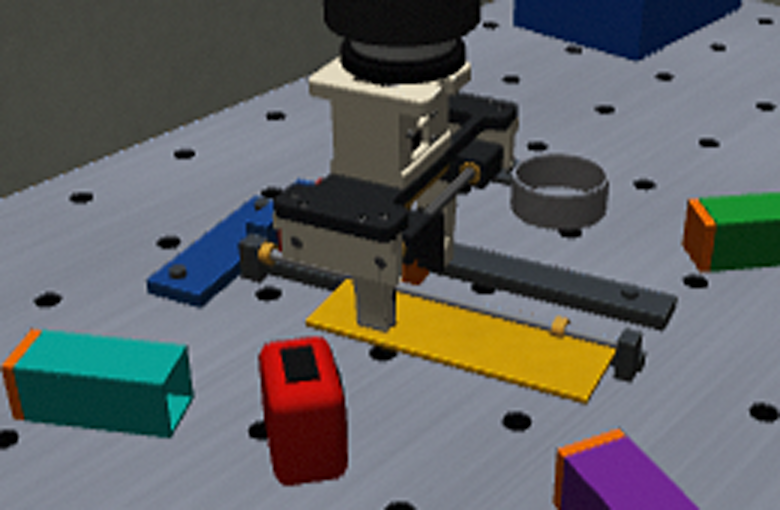

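No rise in force yet, and the cap at (415,270) is still moving. Nominally about 6 mm remain, so I push gently until it seats.

```bash
python3 -m handwheel '[0,0.1,0,0, 0,0.2,0,0, 0,0.3,0,0, 0,0.4,0,0, 0,0.5,0,0, 0,0.6,0,0, 0,0.7,0,0, 0,0.8,0,0, 0,0.9,0,0, 0,1.0,0,0]'; python3 -c "
from go import *
s,p,M=tool();print(jig(p),p[2],s['contact_force'])"
```

```text
time_s: 8.25
tcp_pos: [0.591, 0.0124, 0.0191]
eef_rot: [-89.1, 89.3, -164.1]
contact_force: [-19.7, -1.7, 18.5]
gripper_width: 0.0699
[-10.06113267  39.86193153] 0.01913049119341121 [-19.70646874  -1.68955165  18.51846139]
```

```bash
python3 -m handwheel '[0,0.1,0,0, 0,0.2,0,0, 0,0.3,0,0, 0,0.4,0,0, 0,0.5,0,0, 0,0.5,0,0, 0,0.5,0,0, 0,0.5,0,0, 0,0.5,0,0, 0,0.5,0,0]'; python3 -c "
from go import *
s,p,M=tool();print(jig(p),p[2],s['contact_force'])"; python3 look.py 6
```

```text
time_s: 9.5
tcp_pos: [0.5912, 0.0122, 0.0187]
eef_rot: [-90.3, 88.8, -165.4]
contact_force: [-31.9, -3.3, 28.0]
gripper_width: 0.0699
[-9.89781787 39.6698528 ] 0.018748629178038063 [-31.86583098  -3.33999341  28.00825184]
9.5 [0.59120975 0.01222173 0.01874863] [-9.89781787 39.6698528 ]
[ 2.e-04 -4.e-03 -1.e+00] [-9.998e-01 -2.050e-02 -1.000e-04]
dx,dy,dz to (-128,40.5,22) [ -0.08 -11.81  -0.04]
```

View pics/s6.png

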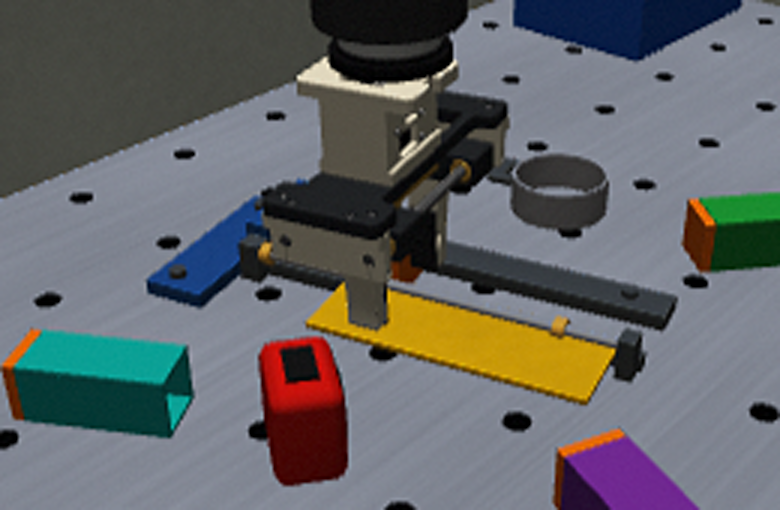

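The tube has stalled at TCP jig x = -9.9 mm (predicted home -9.5), while the force rose from 20 to 32 N. I back off with the paddle still down, then raise the tool gently.

```bash
python3 -m handwheel '[0,-0.5,0,0, 0,-1.0,0,0, 0,-1.6,0,0, 0,-2.2,0,0, 0,-2.4,0,0, -0.4,-2.4,0,0, -0.8,-2.4,0,0, -1.2,-2.4,0,0, -1.8,-2.4,0,0, -2.5,-2.4,0,0]'; python3 -m handwheel '[-1,0,0,0, -3,0,0,0, -6,0,0,0, -10,0,0,0, -15,0,0,0, -15,-3,3,0, -15,-7,7,0, -15,-11,11,0, -15,-14,15,0, -15,-14,15,0]'; python3 look.py 7
```

```text
time_s: 10.85
tcp_pos: [0.5786, 0.0098, 0.0449]
eef_rot: [-91.2, 89.9, -166.0]
contact_force: [-0.0, 0.2, -0.6]
gripper_width: 0.0704
time_s: 12.1
tcp_pos: [0.4818, -0.1736, 0.1958]
eef_rot: [67.4, 90.0, -7.7]
contact_force: [0.4, -0.9, -0.9]
gripper_width: 0.0701
12.1 [ 0.48176765 -0.17363155  0.19578932] [-163.97678727 -111.25624655]
[-1.e-04 -3.e-03 -1.e+00] [-1.e+00  3.e-04  1.e-04]
dx,dy,dz to (-128,40.5,22) [ 17.38   3.55 -15.19]
```

View pics/s7.png

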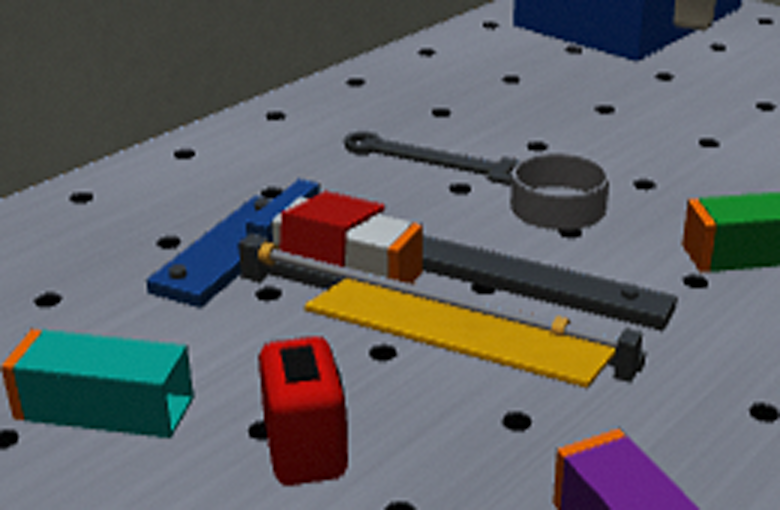

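View pics/t7.png

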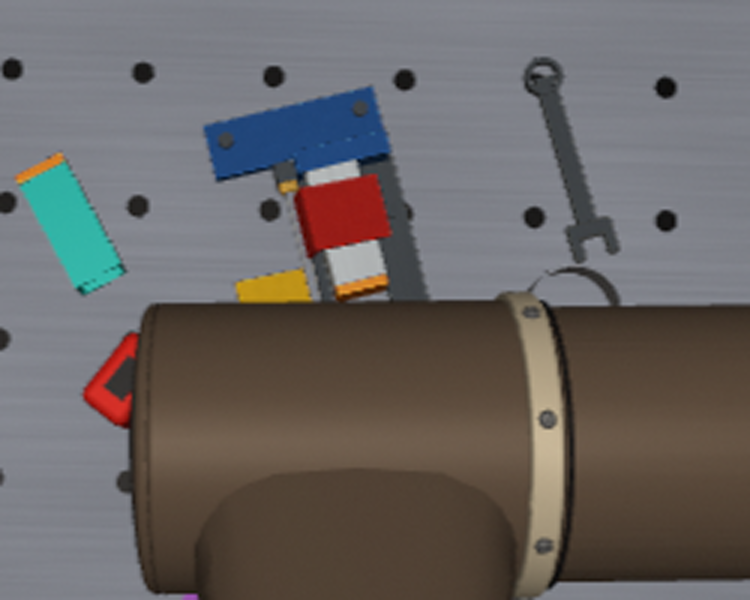

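The flap rests on the tube: red at (330,215) in the side view, tube nose at the blue stop, orange cap at (405,250). I'll measure the tube's ends numerically.

Run:
```python
from go import *
t=cap("top");c=cap("side")
hsv=cv2.cvtColor(t["image"],cv2.COLOR_RGB2HSV)
m=cv2.inRange(hsv,(8,140,60),(20,255,255)); k=np.zeros_like(m);k[175:195,298:325]=m[175:195,298:325]
ys,xs=np.nonzero(k); 
b=cv2.boxPoints(cv2.minAreaRect(np.c_[xs,ys].astype(np.float32))); print(len(xs),[jig(q).round(1).tolist() for q in onz(t,b,.04)])
print("expected cap rear top corners px",proj(t,[world(0,-20,40),world(0,20,40)]).round(1).tolist(),b.round(1).tolist())
print("expected nose top px",proj(t,[world(100,-20,40),world(100,20,40)]).round(1).tolist())
a=cv2.resize(t["image"][110:200,255:345,::-1],None,fx=6.6,fy=6.6,interpolation=cv2.INTER_CUBIC);cv2.imwrite("pics/tz.png",a)
a=cv2.resize(c["image"][165:225,175:290,::-1],None,fx=6.6,fy=6.6,interpolation=cv2.INTER_CUBIC);cv2.imwrite("pics/sz.png",a)
```

```text
84 [[7.1, 22.6], [7.5, -17.1], [-4.2, -17.1], [-4.6, 22.5]]
expected cap rear top corners px [[319.8, 183.9], [302.9, 188.0]] [[301.1000061035156, 185.1999969482422], [317.79998779296875, 181.10000610351562], [319.0, 186.0], [302.29998779296875, 190.1999969482422]]
expected nose top px [[309.3, 142.4], [292.5, 146.4]]
```

View pics/tz.png

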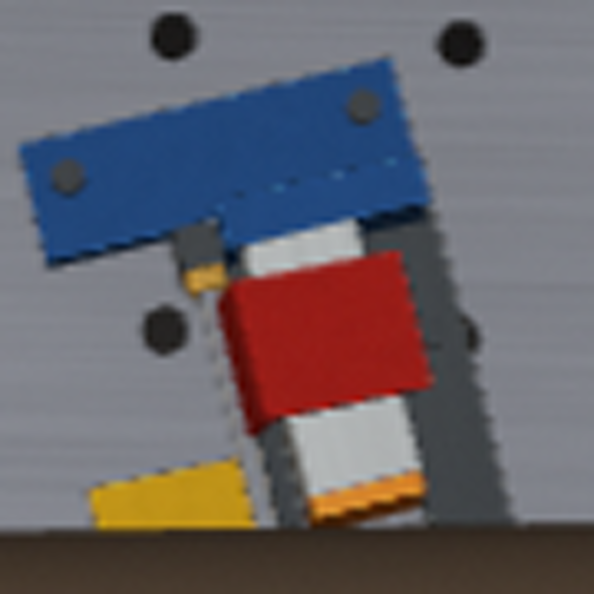

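View pics/sz.png

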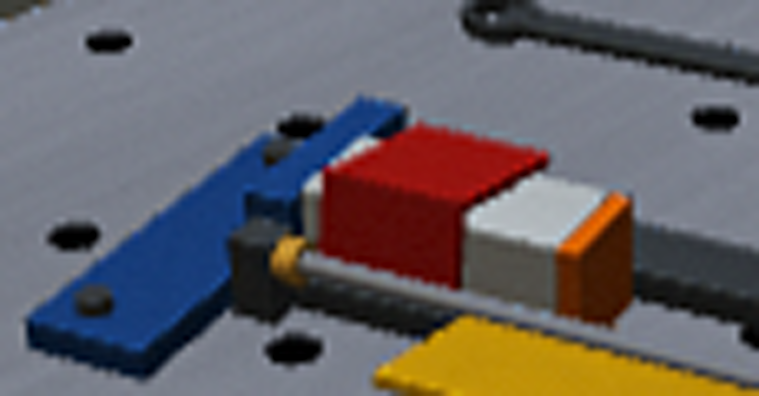

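In the top crop the bright tube end meets the top edge of the blue stop, with no gap; the stop's dark front face shows only beside the tube. In the side crop the flap lies flat on the tube. The bystanders look unmoved and the arm is clear, so I hand in.

```bash
python3 -c "
from plant import workorder
print(workorder.close_job())"
```

```text
the job is handed in; nothing more can be done
None
```

I pressed the yellow paddle down with the left fingertip and pushed the aluminium tube home by its orange cap with the right one. Then I backed off with the paddle still down and let go, so the flap closed onto the tube. The job was handed in at about 12 s, with the arm clear; no verdict was reported.

**Tube home:**
- The push stalled at jig x = -9.9 mm, against a predicted -9.5 mm, while the push force rose from 20 to 32 N.
- The top crop shows the tube's far end meeting the blue stop with no visible gap.
- The cap's measured outline ran to about -4.6 mm instead of 0. I put that down to its dark rear face being counted in, so it doesn't confirm the position to the millimetre.

**Flap:** it lies flat on the tube in the side crop.

**Bystanders:** the tape measure, collar and wrench looked unmoved in the last pictures. I judged this by eye only, and the arm partly hid the tape and collar from above.

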